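Draw out the deck reach gauge to the set mark and hold it

TASK

Free the telescoping reach gauge on the deck by turning its clamp knob clockwise a quarter turn, until the bar of the knob lies along the sleeve. Then squeeze the grip head so that its lock button is pushed in, draw the arm out until its pointer lines up with the fin of the small cursor set on the scale, and finish while still holding it there with the button squeezed, because the return spring would pull it back. Leave the tip rack, the well plate and the bottle where they are.

Things in the scene. Friction and masses are not known exactly. Their poses are not given: they have to be found in the camera images.
- gauge: Reach gauge fixed to the deck. Origin on the deck; its x = direction in which the arm is drawn out, z up. In its frame (mm): dark steel base plate x -200..240, y -70..70, 12 thick; aluminium sleeve x -190..-20, y -18..18, top z 68, with a steel telescoping arm in it; white scale strip x 40..230, y 38..62, top z 30. Its place and heading change from run to run.
- clamp_grip (a point): Clamp knob on top of the sleeve: this point is on its vertical turning axis (gauge x -100, y 0) at mid-bar height, 99 mm above the deck. The black bar is 46 long (along this point's y axis), 12 thick, from 74 to 112 mm above the deck, on a steel disc 36 mm across.
- clamp (a joint): Turn of the clamp knob in rad, growing clockwise as seen from above: 0 = bar across the sleeve (along gauge y), arm blocked by a cam; 1.57 (end stop) = bar along the sleeve, arm free. It starts between 0 and 0.3, turns stiffly (0.1 N m) and stays where it is left.
- boom_grip (a point): Middle of the grip head on the arm, 90 mm above the deck, axes as the gauge's; at home at gauge x 20, y 0. Black upright block 36 long (x), 35 to 115 mm above the deck, faces at y -19 and +16. On the +y face is the grey lock button, a pad 26 (x) x 36 (z), 72 to 108 mm above the deck; its face is at y +26 out, +19 fully in. So the grip is 45 wide, 38 when squeezed and then centred on y 0.
- lock (a joint): How far the lock button is pushed in, m: 0 out, 0.007 fully in (about 8 N). It springs out by itself. With less than about 5 mm the arm is latched at home; with more it slides.
- boom (a joint): How far the arm is drawn out, m: 0 home, 0.15 end stop. A return spring pulls it home with about 1.5 N at home and 3.2 N at the end stop.
- boom_pointer (a point): Tip of the steel pointer of the arm (4 mm thick along x), 50 mm ahead of boom_grip in gauge x, 34 mm to the side (gauge y), 40 mm above the deck. It travels with the arm, beside the scale. At home it is at gauge x = 70 mm.
- cursor: Small dark steel cursor saddled on the scale strip, fixed, 12 x 30 mm. Origin on the scale's top face (30 mm above the deck), gauge y 50, axes as the gauge's. Its upright fin, 3 mm thick, lies at its x = 0 and tops out 43 mm above the deck. It is set 45 to 120 mm ahead of the pointer's home place. The arm passes beside it without touching.
- tip_rack: Bystander: teal pipette tip box 85 x 123 x 74 mm with white tips, loose on the deck, origin under its centre.
- well_plate: Bystander: white well plate 85 x 127 x 14 mm, loose, origin under its centre.
- reagent_bottle: Bystander: glass bottle 60 mm in diameter, 120 mm tall, blue cap, loose, origin under its centre.

How it is judged:
By the outcome, as a careful person would: the job done as asked, in the order asked, and still so for the second after the job is handed in, while the arm keeps its last pose, push and grip.
It also fails if it takes over 40 s, if anything falls off the work surface, if the arm or the gripper's body presses on something with over 40 N, if the wrist force passes 120 N, or if a joint passes its speed limit or range.

ROBOT

A 6-joint arm with a two-finger parallel gripper is mounted at the origin on the work surface. World frame = base frame: x ahead of the robot, y to its left, z up, the work surface at z = 0. Lengths are in m, angles in rad, forces in N, time in s.
With the tool pointing down it reaches from about 0.35 to 0.85 m from the base axis. Payload 8.1 kg.
Tool frame: the origin (TCP) lies at the very end of the fingers, on their centre line; the grasp point (between the pads) lies 19 mm behind it (robot.pinch_z is the distance from the TCP to the grasp point, in m); y points along the fingers, x is the direction in which the jaws open and shut, and the axes are right-handed (so a half turn about y gives the same grasp; the last joint's range is limited). The gripper opens to 93 mm and grips with 3 to 60 N. Pads are 15 mm wide; open, the fingers measure 128 mm over their backs; the gripper's body (75 mm by 188 mm) begins 65 mm behind the grasp point.
Start: joints at [1.081, 0.13, 1.488, -0, 1.523, -0.085], TCP at [0.236, 0.552, 0.219] pointing down, gripper open.
Joint ranges: [-2.96, 2.96], [-0.89, 2.26], [0.02, 2.5], [-1.34, 4.48], [0, 2.73], [-2.66, 2.66]. Speed limits (rad/s): [2.39, 2.39, 2.79, 3.14, 3.14, 3.14].

INTERFACE

Orientations are given as a rotation vector (axis times angle).
In Python, from plant import robot gives the robot as it stands.
- The arm moves only by the shell command python3 -m inch 'ROWS' [FORCE]. ROWS is JSON, a list of rows, each a list of 5 numbers: the closure, from -1 (fully open) to 1 (shut), then the shift along the world's x, y, z in m, then the turn about the world's z in rad. A call has 1 to 8 rows; each row is the pose to reach, as a shift and turn from the pose measured when the call began; what a row does not reach only later rows make up. A row lasts 1/8 s, in which the tool goes at most 62.5 mm and 10.7 degrees, less where a joint would pass 70% of its speed; a pose out of reach is approached as far as the arm can. A call with a gripper value outside its range is refused whole. The fingers move at their own pace and stop on an object; FORCE is the grip in N (left out, the last holds). Time passes only in rows, so rows that repeat a pose let the fingers close. It gives the time, the measured TCP pose, the force and the opening at its end, in the units of the state.
- robot.read_state(): the state, without advancing time (a new reading comes with each control period).
- robot.read_camera(name): name is "side" or "top" or "wrist"; returns a dict with "color" (480x640x3 uint8, red, green, blue), "mtx" (3x3 intrinsics, pixels), "R" (3x3) and "t" (3): a world point X has camera coordinates R X + t; the wrist camera has in their place "hand_eye" (4x4, takes a point from camera to tool coordinates, whose origin is the TCP and whose axes are the tool frame's). Camera axes: x right, y down, z forward; pixel columns grow to the right and rows downward; lengths in m; the calibration is good to about 2 mm. A picture is of the moment at which its call begins: read the wrist's pose just before it. There is no depth.
- robot.close_job(): hands the job in, once; it reports no verdict.
The state is a dict: "t": time; "q": joint angles; "dq": joint speeds; "joint_torque": joint torques, N m; "tool_pos": TCP position; "orientation": TCP orientation; "force": force on the tool from outside, world axes, zero at the start; "wrist_torque": the same for the moment, N m; "opening": finger opening in m.
Only numpy, scipy, OpenCV 4.12 (cv2) and the standard library are available. Lean on these libraries where they do the work, as an engineer would, in place of code of your own. Each camera call takes 0.05 s, during which the arm holds its last target. There are 200 camera calls.

## Working session

There is one attempt and no reset: what is moved stays moved. The work goes in short steps, Python scripts to look and compute and a shell command to move; the robot and the scene stay as the last step left them, time stands still between calls to the robot, and variables do not carry over. Pictures are saved under pics/ and viewed, about 8 in all and at most 12, crops included, and the job is handed in when it is done.

```bash
mkdir -p pics; ls; python3 - <<'E'
from plant import robot
import cv2,numpy as np
s=robot.read_state();print(s)
for n in("top","side"):
    c=robot.read_camera(n);cv2.imwrite(f"pics/{n}0.png",c["color"][...,::-1]);print(n,c["mtx"],c["R"],c["t"])
print(robot.pinch_z)
E
```

```text
pics
{'t': 0.0, 'q': array([ 1.08057917e+00,  1.31134645e-01,  1.48928515e+00, -2.36103661e-06,
        1.52299535e+00, -8.54070157e-02]), 'dq': array([ 0.00090742, -0.00024164,  0.00208338, -0.00212803,  0.00337684,
       -0.00174717]), 'joint_torque': array([-4.30839987e-05, -5.59845471e+01, -4.91755807e+01,  7.69118406e-02,
        3.53105902e-02, -1.93820692e-04]), 'tool_pos': array([0.2360209 , 0.55100754, 0.21760007]), 'orientation': array([-1.37483383, -0.90485044,  0.90748465]), 'force': array([ 0.19373727, -0.61684963,  0.24366764]), 'wrist_torque': array([-0.04180935,  0.00993236, -0.00055048]), 'opening': 0.09286947864028415}
top [[447.15619228   0.         314.77765835]
 [  0.         447.15619228 241.1388067 ]
 [  0.           0.           1.        ]] [[-9.17577866e-04 -9.99847445e-01 -1.74426210e-02]
 [-9.92803435e-01  2.99962350e-03 -1.19717755e-01]
 [ 1.19751813e-01  1.72072437e-02 -9.92654731e-01]] [0.01809579 0.51127292 1.29463185]
side [[455.11012056   0.         323.25306404]
 [  0.         455.11012056 237.76800794]
 [  0.           0.           1.        ]] [[ 0.88436768 -0.46673661  0.00712351]
 [-0.33094417 -0.6376858  -0.69558089]
 [ 0.32919562  0.61279178 -0.71841247]] [-0.45694597  0.22348588  1.0153724 ]
0.0188
```

View pics/top0.png

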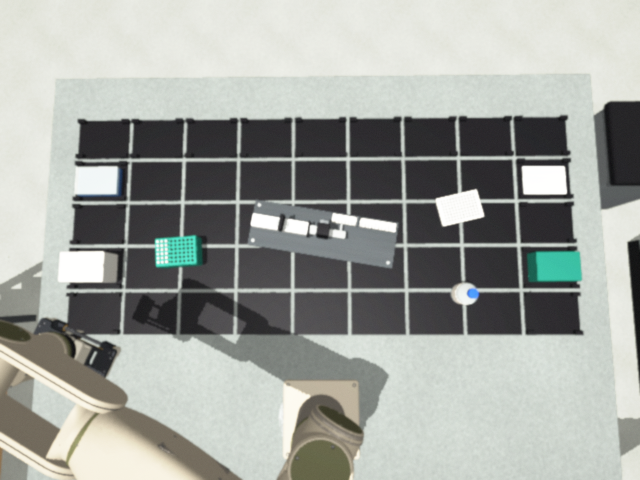

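View pics/side0.png

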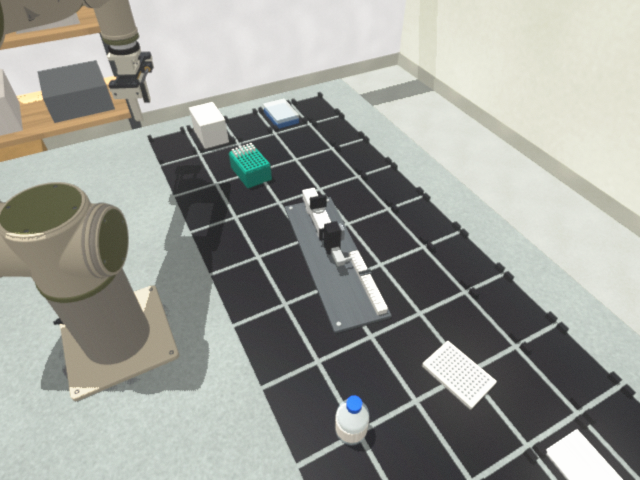

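```bash
python3 - <<'E'
from plant import robot
from scipy.spatial.transform import Rotation as R
print(R.from_rotvec(robot.read_state()["orientation"]).as_matrix().round(3))
E
```

```text
[[ 0.394 -0.001 -0.919]
 [ 0.919 -0.002  0.394]
 [-0.002 -1.     0.   ]]
```

```bash
cat > h.py <<'E'
import cv2,numpy as np
from scipy.spatial.transform import Rotation as Ro
from plant import robot
def cam(n):
    s=robot.read_state(); c=robot.read_camera(n)
    if "R" in c: R,t=np.array(c["R"]),np.array(c["t"])
    else:
        T=np.eye(4);T[:3,:3]=Ro.from_rotvec(s["orientation"]).as_matrix();T[:3,3]=s["tool_pos"]
        W=np.linalg.inv(T@np.array(c["hand_eye"]));R,t=W[:3,:3],W[:3,3]
    return c["color"],np.array(c["mtx"]),R,t
def cast(px,K,R,t,z):
    px=np.atleast_2d(np.asarray(px,float)); d=np.c_[px,np.ones(len(px))]@np.linalg.inv(K).T@R
    C=-R.T@t; return C+d*((z-C[2])/d[:,2])[:,None]
def proj(X,K,R,t):
    p=(np.atleast_2d(X)@R.T+t)@K.T; return p[:,:2]/p[:,2:]
E
python3 - <<'E'
from h import *
im,K,R,t=cam("top")
hsv=cv2.cvtColor(im,cv2.COLOR_RGB2HSV); v=hsv[...,2]
print(-R.T@t, im[250,350],im[215,270],im[230,222],im[232,322])
m=((v>45)&(v<110)).astype(np.uint8); m[:190]=0;m[280:]=0;m[:,:235]=0;m[:,410:]=0
m=cv2.morphologyEx(m,cv2.MORPH_OPEN,np.ones((5,5)))
c=max(cv2.findContours(m,0,1)[0],key=cv2.contourArea)
P=cast(c[:,0,:],K,R,t,.012)[:,:2]
r=cv2.minAreaRect((P*1000).astype(np.float32));print(r,cv2.boxPoints(r))
a=np.deg2rad(-96.5)
o=cv2.resize(im[190:280,240:410],None,fx=4.5,fy=4.5,interpolation=cv2.INTER_CUBIC)
cv2.drawContours(o,[((c-[240,190])*4.5).astype(int)],-1,(255,0,0),1)
cv2.imwrite("pics/crop0.png",o[...,::-1])
E
```

```text
[ 0.35257561 -0.00571764  1.34664652] [132 138 140] [167 169 167] [60 59 61] [69 67 69]
((446.830810546875, 169.92575073242188), (151.3223876953125, 93.03931427001953), 89.91188049316406) [[400.19485  94.3362 ]
 [493.23404  94.1931 ]
 [493.46677 245.5153 ]
 [400.42758 245.6584 ]]
```

View pics/crop0.png

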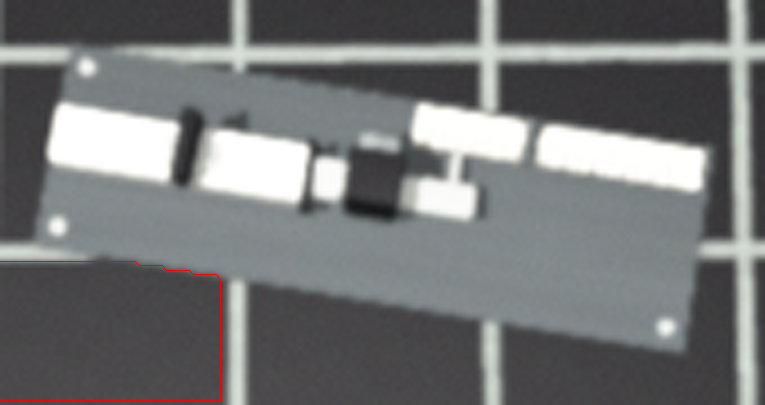

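```bash
python3 - <<'E'
from h import *
im,K,R,t=cam("top")
hsv=cv2.cvtColor(im,cv2.COLOR_RGB2HSV); v=hsv[...,2]
m=((v>105)&(v<165)).astype(np.uint8); m[:190]=0;m[280:]=0;m[:,:235]=0;m[:,410:]=0
m=cv2.morphologyEx(m,cv2.MORPH_OPEN,np.ones((5,5)))
c=max(cv2.findContours(m,0,1)[0],key=cv2.contourArea)
r=cv2.minAreaRect((cast(c[:,0,:],K,R,t,.012)[:,:2]*1000).astype(np.float32));print(r)
f=lambda p,z:cast(np.array(p)/4.5+[240-.4,190-.4],K,R,t,z)[:,:2]*1000
P=f([(73,47),(35,240),(685,352),(710,148)],.012); print(P.round(1))
G=np.array([(-200,70),(-200,-70),(240,-70),(240,70)],float)
A=P-P.mean(0);B=G-G.mean(0)
U,S,V=np.linalg.svd(B.T@A); Q=(U@V).T   # world=Q@g+o
o=P.mean(0)-Q@G.mean(0); h=np.arctan2(Q[1,0],Q[0,0])
print("origin",o,"head",np.rad2deg(h),"res",(G@Q.T+o-P).round(1))
g=lambda p,z:(f(p,z)-o)@Q
print("knob",g([(188,146)],.112),"bar ends",g([(194,110),(182,183)],.112),"head",g([(375,182)],.115),"cursor fin",g([(533,140)],.040))
print("world knob",Q@[-100,0]+o,"grip",Q@[20,0]+o)
E
```

```text
((520.8353271484375, -3.2438507080078125), (439.09918212890625, 109.8026351928711), 81.0551528930664)
[[ 640.3  197. ]
 [ 508.8  220.6]
 [ 432.9 -211.9]
 [ 569.4 -231.5]]
origin [541.17920078  13.27363412] head -99.6244985077453 res [[ 3.4  1.7]
 [-3.1  1.6]
 [-0.9  0.2]
 [ 0.7 -3.6]]
knob [[-96.95219051  -1.76562012]] bar ends [[-97.23579996  21.22139439]
 [-96.55972944 -25.27289595]] head [[21.58177986 -5.46701   ]] cursor fin [[117.59799007  49.8047879 ]]
world knob [557.89823311 111.86609813] grip [537.83539432  -6.44485868]
```

```bash
python3 -m inch '[[-1,0.03,-0.04,0.01,0.03],[-1,0.065,-0.09,0.02,0.06],[-1,0.105,-0.14,0.03,0.09],[-1,0.14,-0.19,0.03,0.12],[-1,0.175,-0.24,0.03,0.15],[-1,0.21,-0.29,0.03,0.18],[-1,0.25,-0.34,0.03,0.21],[-1,0.285,-0.39,0.03,0.235]]' 30
python3 -m inch '[[-1,0.035,-0.05,0,0],[-1,0.037,-0.05,0,0],[-1,0.037,-0.05,0,0]]'
python3 - <<'E'
from h import *
im,K,R,t=cam("wrist"); cv2.imwrite("pics/w1.png",im[...,::-1]); np.savez("w1",im=im,K=K,R=R,t=t)
print(robot.read_state()["tool_pos"],-R.T@t,R[2])
E
```

```text
t: 1.2
tool_pos: [0.522, 0.1595, 0.248]
orientation: [-1.285, -1.083, 1.085]
force: [1.3, 1.0, -0.0]
opening: 0.093
t: 1.58
tool_pos: [0.5589, 0.1094, 0.2476]
orientation: [-1.285, -1.082, 1.084]
force: [-0.6, -0.1, 0.7]
opening: 0.0929
[0.55857347 0.11011308 0.2476992 ] [0.47933967 0.12279264 0.41317344] [ 0.28575148 -0.04879886 -0.95706048]
```

View pics/w1.png

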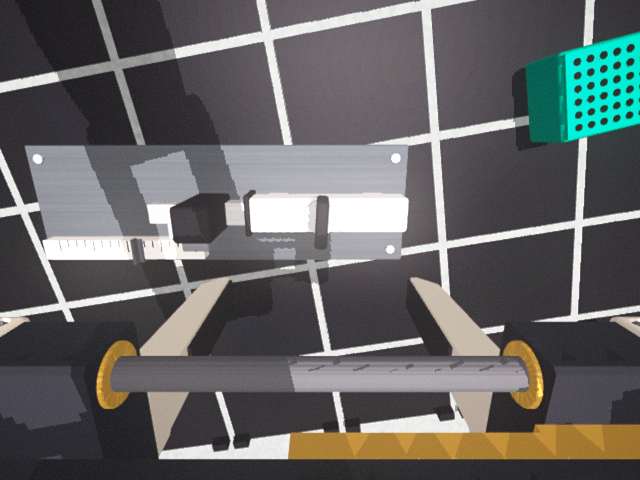

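```bash
python3 - <<'E'
from h import *
d=np.load("w1.npz");im,K,R,t=[d[k] for k in("im","K","R","t")]
cr=np.hstack([cv2.resize(im[220:275,30:230],None,fx=3.8,fy=3.8,interpolation=cv2.INTER_CUBIC)])
b=cv2.resize(im[180:265,240:430],None,fx=4,fy=4,interpolation=cv2.INTER_CUBIC)
cv2.imwrite("pics/w1c.png",np.vstack([cr,b])[...,::-1])
g=cv2.cvtColor(im,cv2.COLOR_RGB2GRAY).astype(float)
# line fits to the plate edges: strongest gradient along short scans
def fit(p0,p1,n,axis,hw=6):
    Q=[]
    for u in np.linspace(0,1,n):
        x,y=np.round(np.array(p0)*(1-u)+np.array(p1)*u).astype(int)
        s=g[y-hw:y+hw+1,x] if axis==1 else g[y,x-hw:x+hw+1]
        dd=np.abs(np.diff(s));
        if dd.max()<25: continue
        k=dd.argmax()-hw+.5; Q.append((x,y+k) if axis==1 else (x+k,y))
    Q=np.array(Q); l=cv2.fitLine(Q.astype(np.float32),cv2.DIST_HUBER,0,.01,.01).ravel(); return np.cross([l[2],l[3],1],[l[2]+l[0],l[3]+l[1],1]),len(Q)
T=fit((60,146),(390,146),60,1);B=fit((220,260),(390,260),40,1);Rr=fit((407.5,150),(402,255),25,0);L=fit((28,152),(43,232),25,0)
print([x[1] for x in(T,B,Rr,L)])
X=lambda a,b:(lambda c:c[:2]/c[2])(np.cross(a[0],b[0]))
C=np.array([X(T,L),X(T,Rr),X(B,Rr),X(B,L)]);print(C.round(1))
P=cast(C,K,R,t,.012)[:,:2]*1000
G=np.array([(240,-70),(-200,-70),(-200,70),(240,70)],float)
A=P-P.mean(0);Bm=G-G.mean(0);U,S,V=np.linalg.svd(Bm.T@A);Q=(U@V).T;o=P.mean(0)-Q@G.mean(0)
print("o",o,"head",np.rad2deg(np.arctan2(Q[1,0],Q[0,0])),(G@Q.T+o-P).round(1).tolist())
np.savez("g",Q=Q,o=o)
f=lambda p,z:(cast(p,K,R,t,z)[:,:2]*1000-o)@Q
print("bar top",f([(315.5,196),(328,196),(327,228),(315,228)],.112),"fin",f([(138,238)],.043),f([(138,240)],.03))
print("knob",Q@[-100,0]+o,"grip",Q@[20,0]+o)
E
```

```text
[56, 35, 25, 25]
[[ 23.9 144.5]
 [407.8 144.5]
 [401.8 261.9]
 [ 51.5 257.7]]
o [541.83019999  13.77422746] head -100.00518919273857 [[-1.2, -0.3], [1.4, 2.5], [-1.8, -0.8], [1.6, -1.5]]
bar top [[ -93.34878402  -28.65158992]
 [-104.49898569  -28.70480148]
 [-103.94095153    0.85300369]
 [ -92.93435803    0.90530939]] fin [[109.16590547  32.2829723 ]] [[116.75791861  38.70869794]]
knob [559.20393694 112.25342965] grip [538.3554526   -5.92161298]
```

View pics/w1c.png

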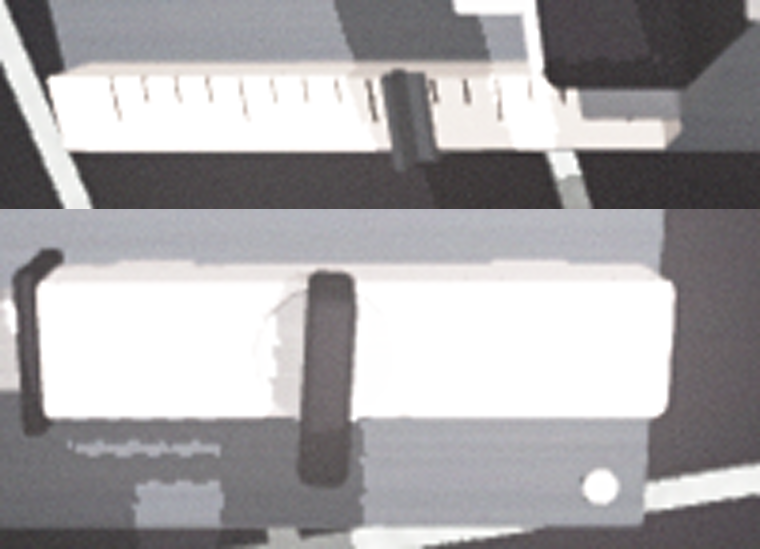

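```bash
python3 - <<'E'
from h import *
d=np.load("w1.npz");im,K,R,t=[d[k] for k in("im","K","R","t")]
q=np.load("g.npz");Q,o=q["Q"],q["o"]
f=lambda p,z:(cast(p,K,R,t,z)[:,:2]*1000-o)@Q
print("bar+y",f([(315.3,247.3),(327,247.3)],.112),"-y",f([(317.3,200),(328.8,200)],.112),"low -y",f([(323,196.5)],.074))
print("sleeve back end top",f([(408,197),(405.5,231)],.068))
w=lambda x,y:Q@[x,y]+o
for x,y,z in((-100,0,112),(-100,23,112),(-100,-23,112),(-190,18,68),(-190,-18,68),(-100,-23,74)):
    print((x,y,z),proj([*(w(x,y)/1000),z/1000],K,R,t).round(1))
E
```

```text
bar+y [[ -93.23421404   19.55050885]
 [-104.1516695    19.49876476]] -y [[ -94.96532513  -25.05405546]
 [-105.25887921  -25.10315372]] low -y [[-100.4889446   -21.64212341]]
sleeve back end top [[-187.54130601  -20.50092425]
 [-187.80886871   15.61622192]]
(-100, 0, 112) [[322.7 227.1]]
(-100, 23, 112) [[322.5 250.8]]
(-100, -23, 112) [[322.9 202.3]]
(-190, 18, 68) [[407.4 233.2]]
(-190, -18, 68) [[410.2 199.4]]
(-100, -23, 74) [[322.5 195.2]]
```

```bash
python3 -m inch '[[-1,-0.001,0.001,-0.05,-0.02],[-1,-0.002,0.0015,-0.1,-0.03],[-1,-0.002,0.0015,-0.145,-0.03],[-1,-0.002,0.0015,-0.167,-0.03],[-1,-0.002,0.0015,-0.167,-0.03],[0.5,-0.002,0.0015,-0.167,-0.03],[1,-0.002,0.0015,-0.167,-0.03],[1,-0.002,0.0015,-0.167,-0.03]]' 30
python3 -m inch '[[1,0,0,0,0],[1,0,0,0,0],[1,0,0,0,0]]'
```

```text
t: 2.62
tool_pos: [0.5574, 0.1118, 0.0821]
orientation: [-1.298, -1.063, 1.061]
force: [-0.7, -0.1, 0.4]
opening: 0.0677
t: 3.0
tool_pos: [0.5574, 0.1117, 0.0821]
orientation: [-1.298, -1.063, 1.061]
force: [-0.5, -0.0, -0.1]
opening: 0.0378
```

```bash
python3 -m inch '[[1,0,0,0,0],[1,0,0,0,0],[1,0,0,0,0],[1,0,0,0,0],[1,0,0,0,0]]'
```

```text
t: 3.62
tool_pos: [0.5573, 0.1115, 0.082]
orientation: [-1.298, -1.062, 1.061]
force: [-0.3, -2.3, 0.8]
opening: 0.0117
```

```bash
python3 -m inch '[[1,0,0,0,-0.17],[1,0,0,0,-0.34],[1,0,0,0,-0.51],[1,0,0,0,-0.68],[1,0,0,0,-0.85],[1,0,0,0,-1.02],[1,0,0,0,-1.19],[1,0,0,0,-1.36]]'
python3 -m inch '[[1,0,0,0,-0.1],[1,0,0,0,-0.19],[1,0,0,0,-0.19],[1,0,0,0,-0.19]]'
python3 - <<'E'
from h import *
s=robot.read_state();M=Ro.from_rotvec(s["orientation"]).as_matrix();print(np.rad2deg(np.arctan2(M[1,0],M[0,0])),s["wrist_torque"],s["force"],s["q"],s["tool_pos"],s["opening"])
E
```

```text
t: 4.62
tool_pos: [0.5579, 0.1119, 0.082]
orientation: [-1.571, -0.006, 0.005]
force: [3.7, 0.4, -2.7]
opening: 0.0119
t: 5.12
tool_pos: [0.5581, 0.112, 0.082]
orientation: [-1.567, 0.141, -0.143]
force: [1.2, -0.9, -1.1]
opening: 0.0116
-10.36697862220002 [-0.31487719 -0.19510565  0.35348331] [ 1.21848173 -0.8530862  -1.08677407] [ 1.08552435e-01  1.53506877e-01  1.71919674e+00 -9.79425360e-04
  1.26776405e+00  2.89782482e-01] [0.55807026 0.11196718 0.0820403 ] 0.011585115870954035
```

```bash
python3 -m inch '[[1,0,0,0,-0.04],[1,0,0,0,-0.04],[1,0,0,0,-0.04]]'
python3 - <<'E'
from h import *
s=robot.read_state();M=Ro.from_rotvec(s["orientation"]).as_matrix();print(np.rad2deg(np.arctan2(M[1,0],M[0,0])),s["wrist_torque"],s["force"])
E
```

```text
t: 5.5
tool_pos: [0.5581, 0.112, 0.0821]
orientation: [-1.565, 0.171, -0.173]
force: [0.9, -0.5, -0.8]
opening: 0.0118
-12.559901507660902 [-0.18450055 -0.06189765  0.64674741] [ 0.92825035 -0.54557143 -0.75401366]
```

```bash
python3 -m inch '[[-1,0,0,0,0],[-1,0,0,0,0],[-1,0,0,0.002,0],[-1,0,0,0.03,0.01],[-1,0,0,0.07,0.03],[-1,-0.005,-0.04,0.12,0.04],[-1,-0.014,-0.08,0.15,0.04],[-1,-0.021,-0.118,0.15,0.04]]'
python3 -m inch '[[-1,0,0,0,0],[-1,0,0,0,0]]'
python3 - <<'E'
from h import *
im,K,R,t=cam("wrist"); cv2.imwrite("pics/w2.png",im[...,::-1]); np.savez("w2",im=im,K=K,R=R,t=t)
s=robot.read_state();M=Ro.from_rotvec(s["orientation"]).as_matrix();print(np.rad2deg(np.arctan2(M[1,0],M[0,0])),s["tool_pos"],-R.T@t)
E
```

```text
t: 6.5
tool_pos: [0.5387, -0.0073, 0.2364]
orientation: [-1.567, 0.134, -0.147]
force: [-0.4, 0.2, 0.2]
opening: 0.0876
t: 6.75
tool_pos: [0.5389, -0.007, 0.2367]
orientation: [-1.566, 0.134, -0.148]
force: [0.6, -0.5, -0.3]
opening: 0.093
-10.237744989009864 [ 0.53876499 -0.00655391  0.23627791] [0.55217361 0.07255614 0.40226135]
```

View pics/w2.png

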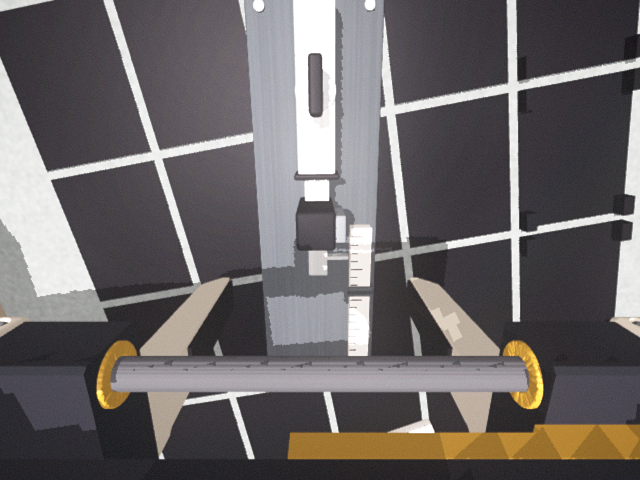

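```bash
python3 - <<'E'
from h import *
d=np.load("w2.npz");im,K,R,t=[d[k] for k in("im","K","R","t")]
cv2.imwrite("pics/w2c.png",cv2.resize(im[190:310,280:390],None,fx=5,fy=5,interpolation=cv2.INTER_CUBIC)[:,:,::-1])
a=np.deg2rad(-100.2);u=np.array([np.cos(a),np.sin(a)]);v=np.array([-u[1],u[0]])
k=cast([(315.5,55),(315.5,116)],K,R,t,.112)[:,:2]*1000;print("bar",k.round(1),np.rad2deg(np.arctan2(*(k[1]-k[0])[::-1])))
for n,p,z in(("headL",(297.5,225),.115),("headR",(334,225),.115),("headfront",(316,249),.115),("sleeveL",(295.5,150),.068),("sleeveR",(335,150),.068),("plateL",(262,250),.012),("plateL2",(247.5,50),.012),("plateR",(381.5,50),.012)):
    w=cast([p],K,R,t,z)[0,:2]*1000; print(n,w.round(1),"along",round(float(w@u),1),"across",round(float(w@v),1))
s=robot.read_state()["tool_pos"][:2]*1000;print("tcp",s@u,s@v,"barmid",k.mean(0)@u,k.mean(0)@v)
E
```

```text
bar [[562.5 130.9]
 [554.4  87.5]] -100.46967838211398
headL [522.7   2.1] along -94.6 across 514.1
headR [554.   -3.6] along -94.5 across 545.9
headfront [534.6 -22.5] along -72.5 across 530.1
sleeveL [530.5  63.2] along -156.2 across 510.9
sleeveR [567.5  56.5] along -156.1 across 548.5
plateL [463.8 -46. ] along -36.9 across 464.6
plateL2 [498.2 167.8] along -253.4 across 460.6
plateR [633.7 143.5] along -253.5 across 598.2
tcp -88.95672695009446 531.4107355156451 barmid -206.37276135227268 530.2817954236554
```

View pics/w2c.png

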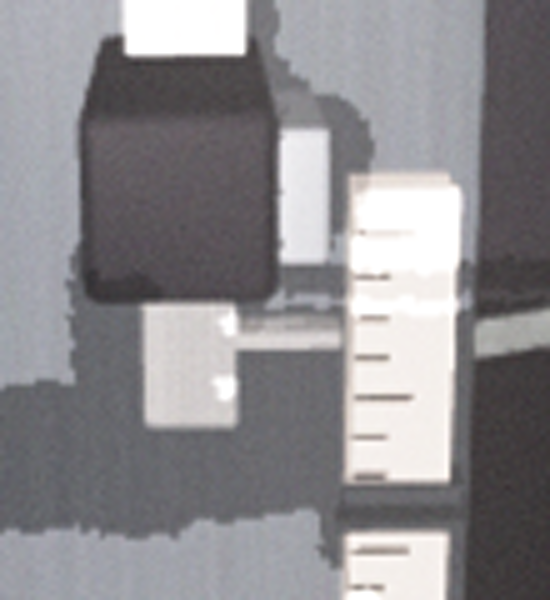

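```bash
python3 -m inch '[[-1,-0.001,0,-0.05,0],[-1,-0.001,0,-0.1,0],[-1,-0.001,0,-0.145,0],[-1,-0.001,0,-0.165,0],[0,-0.001,0,-0.165,0],[1,-0.001,0,-0.165,0],[1,-0.001,0,-0.165,0],[1,-0.001,0,-0.165,0]]' 25
python3 -m inch '[[1,0,0,0,0],[1,0,0,0,0],[1,0,0,0,0],[1,0,0,0,0],[1,0,0,0,0]]'
```

```text
t: 7.8
tool_pos: [0.5386, -0.0066, 0.0725]
orientation: [-1.567, 0.132, -0.148]
force: [-0.6, -0.8, -1.2]
opening: 0.0575
t: 8.43
tool_pos: [0.5381, -0.0065, 0.073]
orientation: [-1.567, 0.133, -0.147]
force: [-3.5, 0.1, 6.7]
opening: 0.0377
```

```bash
python3 - <<'E'
from h import *
d=np.load("w2.npz");im,K,R,t=[d[k] for k in("im","K","R","t")]
a=np.deg2rad(-100.3);u=np.array([np.cos(a),np.sin(a)]);v=np.array([-u[1],u[0]])
O=-108.6
def g(c,r,z): 
    w=cast([(280+c/5-.4,190+r/5-.4)],K,R,t,z)[0,:2]*1000; return (w@u-O).round(1),(w@v).round(1)
for n,c,r,z in(("ptr back",325,318,.040),("ptr back",325,325,.040),("ptr front",325,348,.04),("scale start",400,180,.03),("cur back",400,485,.03),("cur mid",400,508,.03),("mid z43",400,508,.043),("front z30",400,527,.03),("front z43",400,527,.043),("head front",180,300,.115),("head back",180,115,.115)):print(n,g(c,r,z))
print(K[0,0]);print(im[280:302,355:366:3].mean(2).astype(int).T);print(im[250:264,340:348:3].mean(2).astype(int).T)
im,K,R,t=cam("side");np.savez("s1",im=im,K=K,R=R,t=t)
w=lambda x,y,z:proj(np.r_[(u*(x+O)+v*(530.4+y))/1000,z/1000],K,R,t)[0]
print(w(70,34,40),w(118,50,43),w(119,50,43)-w(118,50,43))
c=w(100,40,40).astype(int);print(c)
cv2.imwrite("pics/s1c.png",cv2.resize(im[c[1]-50:c[1]+50,c[0]-60:c[0]+60],None,fx=6,fy=6,interpolation=cv2.INTER_CUBIC)[:,:,::-1])
E
```

```text
ptr back (np.float64(65.5), np.float64(562.2))
ptr back (np.float64(67.2), np.float64(562.2))
ptr front (np.float64(72.7), np.float64(562.3))
scale start (np.float64(36.0), np.float64(579.3))
cur back (np.float64(111.4), np.float64(581.9))
cur mid (np.float64(117.4), np.float64(582.1))
mid z43 (np.float64(111.2), np.float64(580.3))
front z30 (np.float64(122.4), np.float64(582.3))
front z43 (np.float64(116.0), np.float64(580.5))
head front (np.float64(35.7), np.float64(529.6))
head back (np.float64(2.0), np.float64(529.7))
339.97004292617527
[[239 240 241 239 191 126 154 103 109 110 103  95  86  91  96 119 184 243
  238 182 154 241]
 [239 240 240 240 242 236 164 103 107 111 105  87  87  89  94 118 181 244
  238 186 161 241]
 [240 240 239 240 241 238 166  98 105 109 106  85  85  87  94 114 185 242
  238 203 182 238]
 [240 239 239 239 240 236 164 100 108 111 102  86  83  89  95 118 183 243
  241 240 240 239]]
[[156 112 117 153 168 162 191 212 215 195 116 109 111 105]
 [167 154 122 143 153 165 189 211 209 173 117 106 112 110]
 [151 113 111 135 154 159 192 213 209 173 115 103 109 107]]
[351.33203357 257.74466838] [364.37958887 269.64076787] [0.14904384 0.30269182]
[357 265]
```

View pics/s1c.png

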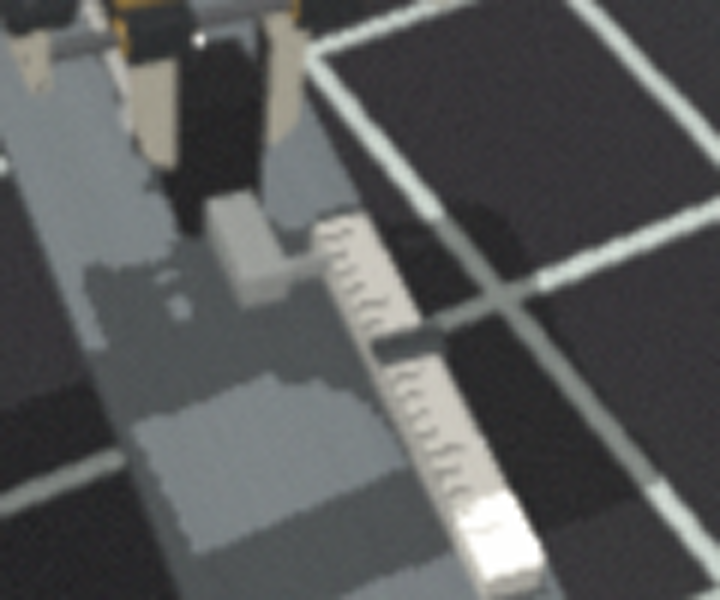

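```bash
python3 -m inch '[[1,-0.0015,-0.008,0,0],[1,-0.003,-0.016,0,0],[1,-0.0045,-0.024,0,0],[1,-0.006,-0.033,0,0],[1,-0.0075,-0.041,0,0],[1,-0.0082,-0.0453,0,0],[1,-0.0082,-0.0453,0,0],[1,-0.0082,-0.0453,0,0]]'
python3 - <<'E'
from h import *
for n,c,f in(("top",(352,225),7),("side",(362,268),7)):
    im,K,R,t=cam(n);np.savez(n+"2",im=im,K=K,R=R,t=t)
    o=cv2.resize(im[c[1]-40:c[1]+40,c[0]-50:c[0]+50],None,fx=f,fy=f,interpolation=cv2.INTER_CUBIC)
    cv2.imwrite(f"pics/{n}2.png",o[...,::-1])
o=np.hstack([cv2.imread("pics/top2.png")[130:430,100:500],cv2.imread("pics/side2.png")[130:430,150:550]])
cv2.imwrite("pics/both2.png",o)
s=robot.read_state();print(s["tool_pos"],s["opening"],s["force"])
E
```

```text
t: 9.48
tool_pos: [0.5302, -0.0524, 0.0731]
orientation: [-1.567, 0.133, -0.148]
force: [4.6, 0.2, -2.6]
opening: 0.0379
[ 0.53021221 -0.05233582  0.07307217] 0.03827901403607305 [ 5.57352308  1.17654189 -2.28696213]
```

View pics/both2.png

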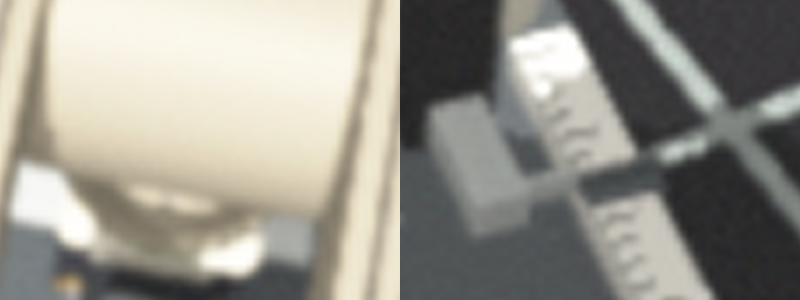

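```bash
python3 - <<'E'
from h import *
im,K,R,t=cam("wrist")
np.savez("w3",im=im,K=K,R=R,t=t)
d=np.load("side2.npz");si,K2,R2,t2=[d[k] for k in("im","K","R","t")]
print(-R2.T@t2)
b=cv2.resize(si[250:290,360:410],None,fx=10,fy=10,interpolation=cv2.INTER_CUBIC)
a=cv2.resize(im[150:400,260:460],None,fx=1.6,fy=1.6,interpolation=cv2.INTER_CUBIC)
cv2.imwrite("pics/m3.png",np.hstack([b,a[:400,:300]])[...,::-1])
E
```

```text
[ 0.14381345 -0.6929715   0.88816376]
```

View pics/m3.png

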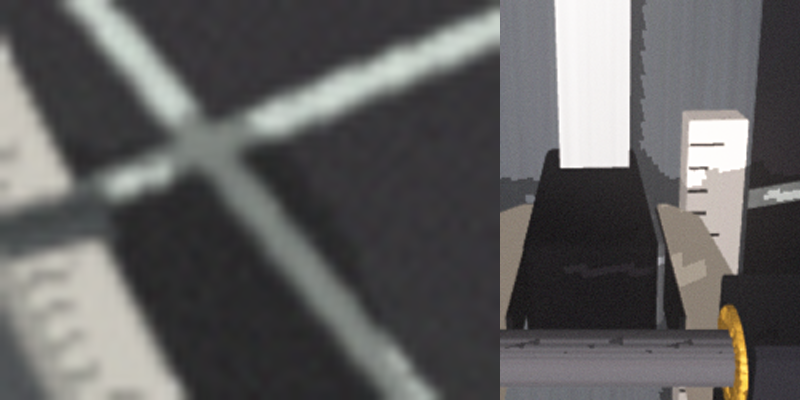

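```bash
python3 - <<'E'
from h import *
d=np.load("side2.npz");im,K,R,t=[d[k] for k in("im","K","R","t")]
a=np.deg2rad(-100.3);u=np.array([np.cos(a),np.sin(a)]);v=np.array([-u[1],u[0]])
O=-108.6; Y0=530.4; z=.040; s=8
def world(x,y): return np.r_[(u*(x+O)+v*(Y0+y))/1000,z]
xs=[(95,10),(145,10),(145,75),(95,75)]
src=np.float32([proj(world(*p),K,R,t)[0] for p in xs]); dst=np.float32([((y-10)*s,(x-95)*s) for x,y in xs])
H=cv2.getPerspectiveTransform(src,dst)
o=cv2.warpPerspective(im,H,(65*s,50*s),flags=cv2.INTER_CUBIC)
cv2.imwrite("pics/rect.png",o[...,::-1])
g=o.mean(2)
for y in(20,26,30,33,36,40,45,50,55,60): print(y,g[::8,int((y-10)*s)].astype(int).tolist())
E
```

```text
20 [86, 85, 85, 84, 82, 82, 81, 81, 81, 82, 83, 81, 82, 86, 92, 100, 113, 125, 134, 139, 139, 136, 132, 130, 128, 125, 119, 112, 105, 97, 91, 87, 83, 81, 81, 81, 80, 80, 80, 81, 82, 83, 84, 84, 84, 83, 81, 81, 81, 81]
26 [104, 97, 93, 91, 89, 87, 87, 87, 86, 86, 87, 87, 86, 86, 91, 103, 119, 135, 143, 144, 142, 138, 135, 132, 127, 122, 118, 112, 104, 98, 93, 89, 87, 87, 84, 84, 85, 85, 86, 87, 88, 88, 88, 88, 89, 89, 89, 87, 86, 87]
30 [138, 139, 138, 139, 138, 138, 136, 137, 137, 137, 137, 138, 137, 138, 139, 140, 144, 148, 150, 148, 144, 139, 134, 130, 129, 126, 123, 123, 124, 127, 129, 128, 127, 127, 127, 127, 127, 127, 128, 130, 133, 135, 135, 134, 131, 129, 132, 136, 135, 134]
33 [165, 164, 161, 157, 156, 158, 160, 161, 162, 162, 162, 161, 159, 155, 153, 152, 152, 150, 149, 146, 141, 136, 131, 126, 120, 114, 111, 111, 113, 117, 121, 125, 130, 135, 137, 138, 141, 144, 147, 151, 156, 158, 157, 154, 152, 153, 155, 157, 158, 159]
36 [181, 177, 170, 162, 158, 160, 166, 174, 179, 181, 178, 171, 161, 152, 145, 145, 150, 153, 151, 144, 134, 119, 107, 96, 85, 77, 75, 77, 79, 82, 85, 88, 
[... 558 characters left out ...]
88, 193, 193]
50 [186, 182, 179, 179, 182, 186, 190, 194, 196, 197, 198, 198, 197, 198, 198, 193, 186, 179, 164, 146, 129, 111, 94, 83, 76, 70, 68, 70, 74, 75, 76, 79, 85, 89, 99, 120, 142, 160, 173, 181, 181, 181, 185, 189, 193, 195, 195, 195, 195, 196]
55 [195, 195, 194, 194, 196, 196, 195, 195, 194, 193, 194, 195, 195, 195, 196, 196, 192, 183, 169, 149, 127, 105, 89, 76, 69, 68, 68, 69, 73, 77, 81, 80, 79, 87, 104, 124, 149, 169, 181, 188, 194, 194, 192, 193, 194, 194, 194, 195, 193, 192]
60 [88, 87, 85, 79, 78, 83, 85, 82, 81, 80, 77, 80, 86, 89, 88, 86, 85, 88, 91, 93, 91, 86, 80, 75, 71, 70, 70, 72, 73, 75, 76, 78, 78, 75, 75, 82, 85, 88, 92, 92, 90, 89, 86, 85, 88, 92, 89, 85, 84, 82]
```

View pics/rect.png

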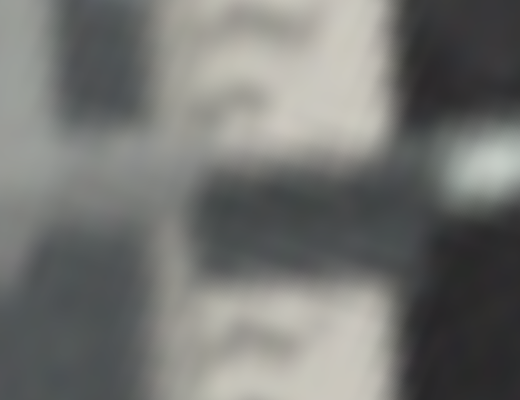

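```bash
python3 - <<'E'
from h import *
a=np.deg2rad(-100.3);u=np.array([np.cos(a),np.sin(a)]);v=np.array([-u[1],u[0]]);O=-108.6;Y0=530.4
def prof(f,y,z,x0,x1):
    d=np.load(f);im,K,R,t=[d[k] for k in("im","K","R","t")]
    xs=np.arange(x0,x1)
    P=proj(np.array([np.r_[(u*(x+O)+v*(Y0+y))/1000,z] for x in xs]),K,R,t).astype(np.float32)
    return cv2.remap(im.mean(2).astype(np.float32),P[None,:,0],P[None,:,1],cv2.INTER_LINEAR)[0].astype(int).tolist()
for f,x0 in(("s1.npz",58),("side2.npz",104)):
    for y in(22,25): print(f,y,"ptr z40 from",x0,prof(f,y,.04,x0,x0+26))
for f in("s1.npz","side2.npz"):
  for y in(46,52): print(f,"scale start z30 from 30",prof(f,y,.03,30,50))
  print("scale end z30 from 220",prof(f,50,.03,220,250), "plate end z12 from 230",prof(f,0,.012,228,252))
  print("cursor z30 from 100",prof(f,52,.03,100,132))
for y in (50,54): print("w2 scale z30 start",prof("w2.npz",y,.03,28,48),"cursor z30 from 105",prof("w2.npz",y,.03,105,130))
print("w2 ptr",prof("w2.npz",25,.04,58,80))
for y in(-30,-50): print("w2 plate start z12 from -212",prof("w2.npz",y,.012,-212,-190))
s=robot.read_state();print(s["tool_pos"])
E
```

```text
s1.npz 22 ptr z40 from 58 [82, 83, 83, 88, 95, 104, 113, 122, 129, 137, 137, 136, 134, 132, 130, 127, 124, 119, 112, 105, 99, 93, 88, 84, 83, 82]
s1.npz 25 ptr z40 from 58 [82, 84, 86, 87, 95, 103, 113, 122, 128, 134, 137, 136, 133, 130, 128, 126, 124, 122, 115, 108, 101, 97, 94, 90, 87, 86]
side2.npz 22 ptr z40 from 104 [82, 82, 83, 84, 86, 95, 103, 113, 121, 128, 133, 135, 133, 131, 129, 126, 124, 121, 114, 106, 99, 93, 89, 85, 82, 82]
side2.npz 25 ptr z40 from 104 [84, 83, 83, 86, 88, 93, 104, 117, 131, 136, 139, 140, 138, 134, 130, 126, 122, 118, 114, 106, 100, 93, 89, 86, 85, 84]
s1.npz scale start z30 from 30 [126, 125, 124, 123, 117, 110, 104, 101, 107, 114, 124, 139, 156, 169, 183, 186, 187, 187, 182, 174]
s1.npz scale start z30 from 30 [123, 123, 119, 113, 106, 99, 98, 98, 99, 109, 131, 151, 174, 181, 185, 190, 192, 184, 177, 171]
scale end z30 from 220 [253, 253, 253, 253, 253, 253, 253, 253, 253, 252, 241, 228, 214, 194, 175, 163, 161, 160, 157, 146, 136, 125, 114, 103, 102, 107, 112, 115, 117, 117] plate end z12 from 230 [126, 125, 125, 126, 126, 126, 127, 127, 126, 125, 
[... 1131 characters left out ...]
6, 145, 103, 106, 109, 109, 103, 89, 87, 88, 90, 94, 110, 146, 193, 240, 240, 215, 181, 161]
w2 scale z30 start [173, 171, 171, 172, 171, 176, 193, 214, 224, 231, 243, 255, 255, 255, 255, 255, 255, 255, 255, 255] cursor z30 from 105 [239, 239, 240, 241, 237, 197, 143, 98, 104, 107, 106, 101, 90, 85, 85, 88, 95, 108, 145, 195, 238, 239, 226, 205, 190]
w2 ptr [110, 123, 145, 158, 146, 116, 118, 149, 165, 167, 170, 192, 210, 214, 203, 160, 115, 108, 111, 109, 109, 110]
w2 plate start z12 from -212 [0, 0, 0, 0, 0, 0, 0, 0, 0, 0, 0, 0, 0, 0, 0, 0, 0, 0, 0, 0, 0, 0]
w2 plate start z12 from -212 [0, 0, 0, 0, 0, 0, 0, 0, 0, 0, 0, 0, 0, 0, 0, 0, 0, 0, 0, 0, 0, 0]
[ 0.5302516  -0.05230329  0.07307992]
```

```bash
python3 -m inch '[[1,-0.0001,-0.0005,0,0],[1,-0.0001,-0.0005,0,0],[1,-0.0001,-0.0005,0,0],[1,-0.0001,-0.0005,0,0]]'
cat > prof.py <<'E'
from h import *
a=np.deg2rad(-100.3);u=np.array([np.cos(a),np.sin(a)]);v=np.array([-u[1],u[0]]);O=-108.6;Y0=530.4
im,K,R,t=cam("side")
for y in(22,25):
    xs=np.arange(104,130);P=proj(np.array([np.r_[(u*(x+O)+v*(Y0+y))/1000,.04] for x in xs]),K,R,t).astype(np.float32)
    print(cv2.remap(im.mean(2).astype(np.float32),P[None,:,0],P[None,:,1],cv2.INTER_LINEAR)[0].astype(int).tolist())
s=robot.read_state();p=s["tool_pos"]*1000;print(p,"travel",(p[:2]-[538.1,-6.5])@u,s["opening"],s["force"],s["t"])
E
python3 prof.py
```

```text
t: 10.12
tool_pos: [0.5302, -0.0529, 0.0731]
orientation: [-1.567, 0.133, -0.148]
force: [4.2, 0.9, -3.2]
opening: 0.0377
[81, 81, 82, 84, 85, 92, 98, 107, 118, 128, 137, 140, 137, 134, 131, 129, 127, 125, 118, 110, 103, 96, 91, 85, 82, 81]
[85, 85, 85, 86, 88, 90, 100, 111, 123, 129, 135, 139, 139, 135, 131, 128, 125, 121, 117, 110, 103, 97, 92, 88, 85, 84]
[530.14306774 -52.83616452  73.07265722] travel 47.012176095990334 0.03762368518934265 [ 3.46471833  1.14613772 -2.68869275] 10.175
```

```bash
python3 -c "
from plant import robot
print(robot.close_job())"
```

```text
the job is handed in; nothing more can be done
None
```

I handed the job in after about 10 s of robot time. The grip head is still squeezed and the arm is drawn out about 47.0 mm, with the pointer level with the cursor fin to within about 1 mm.

- **Clamp knob:** I gripped the bar and turned it clockwise onto its end stop. The wrist torque rose to 0.65 N m, against the 0.1 N m needed to turn it. The wrist picture then showed the bar lying along the sleeve.
- **Lock button:** I squeezed the grip head at 25 N until the finger opening was 37.6–38 mm. That matches the 38 mm of a fully pressed button.
- **Pointer on the fin:** In the last side view the pointer measured about 117.5 mm and the fin about 117.7 mm along the gauge.
- **Disagreements in the measurements:**
    - My estimates of the travel needed ranged from about 46.2 to 48.3 mm, because of calibration bias and uncertainty over the pointer's height. I settled on 47.
    - The top camera's view was blocked by the arm, so the final alignment rests on the side camera and the wrist picture taken earlier with the arm at home.
- **Bystanders:** I did not touch the tip rack, well plate or bottle, but I took no final picture to check them.

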